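Seat the slicing disc on the food processor

TASK

The slicing disc of the food processor sits loose and raised on its spindle. Push its black finger rib round with a fingertip, without gripping it, until the notch in the disc's rim stands over the upright pin on the base (at the small raised mark in line with the dial), then press down on the hub cap in the middle until the disc is fully home, and draw back. Do not pull the disc up or force it down hard on the pin, and leave everything else on the worktop where it stands.

Things in the scene. Friction and masses are not known exactly. Their poses are not given: they have to be found in the camera images.
- motor_base: round white food processor base, fixed, 190 mm across, 60 mm high, speed dial on its front. Origin: centre of its underside; -x points to the dial. The drive pin stands on the line from axis to dial, hidden under the disc at first; a raised grey index mark (4 mm wide, 79 to 87 mm off the axis, just outside the disc) on the same line shows where
- slicing_disc: level steel slicing disc on the spindle, 150 mm across, 6 mm thick, one radial notch in its rim (52 to 75 mm off the centre, 14 mm wide at 62 mm). Origin: on its axis at its underside, at the start 74 mm above the worktop; z up, +x points through the notch, -x along the finger rib. Turns endlessly either way against light friction (about 1 N at the rib) and stays where left
- drive_pin: upright steel pin, 8 mm thick with a round end, fixed on the base 62 mm from the spindle's axis, on the side of the dial, 13 mm high. Origin: at its foot, 60 mm above the worktop
- pin_top (a point): top of the drive pin, 73 mm above the worktop; at the start the disc's underside is 1 mm above it, so the disc turns clear of it
- notch (a point): middle of the disc's notch, 62 mm from the disc's axis, at the disc's upper face
- rib_mid (a point): middle of the finger rib: an upright black rib on the disc's face, straight across the centre from the notch, 30 mm long along the radius (35 to 65 mm off the axis), 14 mm thick, 16 mm high above the disc's face. This point is 50 mm off the axis and 8 mm above the disc's face. Push it sideways with a fingertip to turn the disc
- hub_top (a point): middle of the top of the black hub cap at the disc's centre (48 mm across, 4 mm above the disc's face; at the start 84 mm above the worktop). Press here
- spindle (a joint): how far the disc has gone down its spindle, in m: 0 at the start (raised), 0.012 fully seated (hard stop), negative if pulled up. Stiff fit: takes about 6 N downward to move and stays where left. If the notch is not over the pin, the pin stops it early and springily (3 to 5 mm down at 10 to 20 N); it can still be turned on from there
- rib_left: that half of the finger rib's thickness, 7 mm, which lies to the disc's +y side. Origin at its middle
- rib_right: the other half of the rib's thickness, 7 mm, to the disc's -y side. Origin at its middle
- salt_jar: bystander: small glass salt jar with black cap, 41 mm across, 105 mm high, close beside the base. Origin: centre of its underside
- pepper_jar: bystander: small glass pepper jar with black cap, 44 mm across, 105 mm high, close beside the base. Origin: centre of its underside
- teaspoon: bystander: teaspoon lying on the worktop, 130 mm long, 11 mm high. Origin: its middle, underside
- matchbox: bystander: matchbox lying flat, 35 x 58 x 17 mm. Origin: centre of its underside
- mug: bystander: blue mug with handle, 89 x 126 x 97 mm. Origin: centre of its underside
- pepper_mill: bystander: wooden pepper mill, 58 mm across, 170 mm high. Origin: centre of its underside
- nut_jar: bystander: glass jar with green lid, 61 x 66 x 107 mm. Origin: centre of its underside
Mind the look-alikes: they are no part of the job. Of the things that look like the motor_base, the largest one is meant.

How it is judged:
By the outcome, as a careful person would: the job done as asked, in the order asked, and still so for the second after the job is handed in, with the robot touching nothing.
It also fails if it takes over 51 s, if anything falls off the work surface, if the arm or the gripper's body presses on something with over 40 N, if the wrist force passes 120 N, or if a joint passes its speed limit or range.

ROBOT

A 7-joint arm with a two-finger parallel gripper is mounted at the origin on a cart in front of the work surface, level with it; the furniture and walls round the work are solid. World frame = base frame: x ahead of the robot, y to its left, z up, the work surface at z = 0. Lengths are in m, angles in rad, forces in N, time in s.
With the tool pointing down it reaches from about 0.425 to 0.825 m from the base axis. Payload 3.6 kg.
Tool frame: the origin (TCP) lies between the finger pads; the fingertips stand 25 mm ahead of it and the grasp point (between the pads) lies 6 mm ahead of it; z points along the fingers, y is the line along which they close (so a half turn about z gives the same grasp; the last joint's range is limited). The gripper opens to 93 mm and grips with 3 to 60 N. Pads are 15 mm wide; open, the fingers measure 128 mm over their backs; the gripper's body (75 mm by 188 mm) begins 65 mm behind the grasp point.
Start: joints at [-1.228, 0.615, -0.013, 1.423, 0.008, 1.103, -0.04], TCP at [0.234, 0.606, 0.244] pointing down, gripper open.
Joint ranges: [-3.12, 3.12], [-0.3, 2.06], [-1.34, 1.32], [0.26, 2.42], [-1.36, 4.5], [0.01, 1.98], [-2.84, 2.84]. Speed limits (rad/s): [2.79, 2.79, 3.14, 3.14, 3.14, 3.14, 3.14].

INTERFACE

Orientations are given as a rotation vector (axis times angle).
In Python, from cell import state, optics, workorder gives the robot as it stands.
- The arm moves only by the tool nudge_tcp, called after "Emit:" as name(argument=value, ...), one argument or row to a line, values as JSON. Schema: {"type":"object","properties":{"rows":{"type":"array","items":{"type":"object","properties":{"pos":{"type":"array","items":{"type":"number"},"minItems":3,"maxItems":3},"turn":{"type":"number"}},"additionalProperties":false},"minItems":1,"maxItems":20},"aperture":{"type":"number"},"only":{"type":"string"},"quiet":{"type":"boolean"},"lines":{"type":"string"}},"required":["rows"],"additionalProperties":false}. rows is a list of rows, 1 to 20 of them, each an object with the fields pos (a list: dx, dy, dz in m), turn (a turn about the tool's z in rad); a field left out counts as zero; each row shifts and turns the commanded pose from where the row before left it, along the tool's axes as they then stand; what a row does not reach is not made up. A row lasts 1/10 s, in which the tool goes at most 0.05 m and 0.15 rad, less where a joint would pass 70% of its speed; a pose out of reach is approached as far as the arm can. aperture is the finger opening in m, set as the call begins (left out keeps the last). The fingers move at their own pace and stop on an object; the grip force is fixed at half the most. Time passes only in rows, so rows that do not move let the fingers close. The tool returns the time, the measured TCP pose, the force, the opening and the grip force at its end. only (a regular expression) keeps the lines of the reply that match it, lines (a string "A,B") keeps lines A to B, and quiet returns only ok. Input that does not fit is refused with a message, and nothing moves.
- state(): the state, without advancing time (a new reading comes with each control period).
- optics.grab_frame(name): name is "scene" or "top" or "wrist"; returns a dict with "pixels" (420x560x3 uint8, red, green, blue), "range_z" (420x560 float32, m along the optical axis (not along the pixel's ray), 0 where there is no reading), "fx", "fy", "cx", "cy" (pixels), "eye" and "attitude" of the camera in the world. Camera axes: x right, y up, looking along -z (the intrinsics and any distortion apply to the point x, -y, -z); pixel columns grow to the right and rows downward; lengths in m; the calibration is good to about 2 mm. A picture is of the moment at which its call begins.
- workorder.finish_job(): hands the job in; it is judged then, once.
The state is a dict: "t": time; "joint_pos": joint angles; "dq": joint speeds; "effort": joint torques, N m; "ee_pos": TCP position; "orientation": TCP orientation; "contact_force": force on the tool from outside, world axes, zero at the start; "moment": the same for the moment, N m; "gripper_width": finger opening in m; "finger_force": force on a finger pad.
Only numpy, scipy, OpenCV 4.12 (cv2) and the standard library are available. Lean on these libraries where they do the work, as an engineer would, in place of code of your own. Each camera call takes 0.05 s, during which the arm holds its last target. There are 200 camera calls.

## Working session

There is one attempt and no reset: what is moved stays moved. The work goes in short steps, Python scripts to look and compute and a tool call to move; the robot and the scene stay as the last step left them, time stands still between calls to the robot, and variables do not carry over. Pictures are saved under pics/ and viewed, at most 13 in all, crops included, and the job is handed in when it is done.

```bash
mkdir -p pics; ls
```

Create h.py:
```python
import numpy as np, cv2
from scipy.spatial.transform import Rotation as R
from cell import state, optics, workorder
def rot(a):
    a=np.array(a,float)
    if a.shape==(3,3): return a
    return (R.from_rotvec(a) if a.size==3 else R.from_quat(a)).as_matrix()
def cloud(f):
    v,u=np.mgrid[0:420,0:560]; d=f["range_z"]
    p=np.stack([(u-f["cx"])/f["fx"]*d,-(v-f["cy"])/f["fy"]*d,-d],-1)
    return p@rot(f["attitude"]).T+np.array(f["eye"])
def save(f,n): cv2.imwrite("pics/"+n,f["pixels"][...,::-1])
```

Run:
```python
from h import *
import pickle
for n in("scene","top"):
    f=optics.grab_frame(n); pickle.dump(f,open(n+".pkl","wb")); save(f,n+".png")
    print(n,{k:f[k] for k in f if k not in("pixels","range_z")})
s=state();print(s)
```

```text
pics
scene {'fx': 386.43712623681284, 'fy': 386.43712623681284, 'cx': 276.0952295248773, 'cy': 206.8766851559302, 'eye': array([ 0.11066523, -0.86506935,  0.705186  ]), 'attitude': array([ 0.98215413, -0.24102498, -0.49309126])}
top {'fx': 508.165387691961, 'fy': 508.165387691961, 'cx': 274.49911117916224, 'cy': 211.8341111776207, 'eye': array([-0.07752431,  0.30382222,  1.40349046]), 'attitude': array([ 0.30080556, -0.51143506, -2.03742451])}
{'t': 0.1, 'joint_pos': array([-1.22848396,  0.61580605, -0.01261798,  1.4247087 ,  0.00807907,
        1.10341455, -0.04038012]), 'dq': array([ 1.74068574e-05, -5.62379739e-04,  1.81059503e-03, -7.47738468e-04,
        8.45972994e-04, -2.51543534e-04,  1.08339931e-03]), 'effort': array([ 1.05077786e-03, -4.60044765e+01,  2.10087080e-01, -1.66246980e+01,
       -6.12093299e-02,  1.69499055e-02,  9.64966125e-05]), 'ee_pos': array([0.23407922, 0.605694  , 0.24261755]), 'orientation': array([-0.57585683, -3.087944  ,  0.00353372]), 'contact_force': array([0.19730116, 0.41396673, 0.68569597]), 'moment': array([-0.02925749,  0.01841495,  0.05463778]), 'finger_force': 0.0, 'gripper_width': 0.09325707546317938}
```

View pics/top.png

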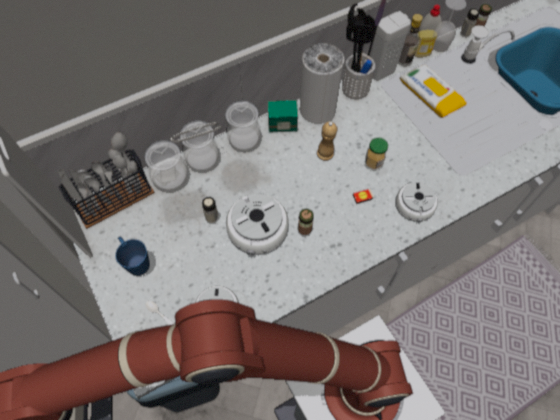

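View pics/scene.png

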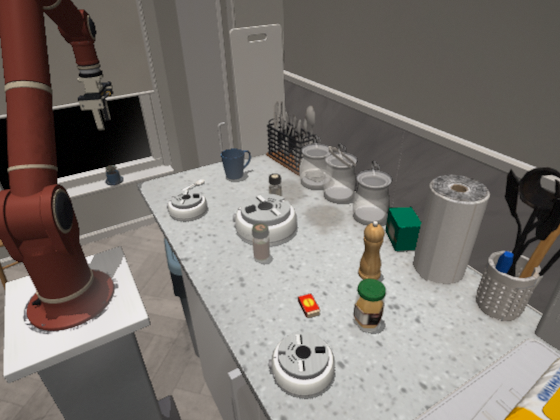

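Candidates (top view): a base at (257,222), a smaller one at (417,200), and another small one at (222,298), partly hidden by the arm. In the scene view these are (265,218), (303,362) and (187,205). The middle one is the largest, so I choose it and check it with a crop and measurements.

Run:
```python
from h import *
import pickle
f=pickle.load(open("top.pkl","rb")); P=cloud(f)
c=f["pixels"][180:265,190:330,::-1]; cv2.imwrite("pics/crop1.png",cv2.resize(c,None,fx=5.5,fy=5.5,interpolation=cv2.INTER_CUBIC))
for p in [(257,222),(417,200),(222,298),(209,210),(306,220),(266,226),(270,230),(247,211),(256,215)]: print(p,P[p[1],p[0]].round(4))
# disc-height points
Z=P[...,2]; sub=(slice(160,290),slice(190,330))
for lo,hi in[(.05,.066),(.074,.082),(.082,.086),(.092,.1)]:
    q=P[sub][(Z[sub]>lo)&(Z[sub]<hi)]; print(lo,len(q),q.mean(0).round(4),np.ptp(q[:,:2],axis=0))
q=P[sub][(Z[sub]>.076)&(Z[sub]<.083)][:,:2].astype(np.float32)
r=q[np.linalg.norm(q-P[222,257,:2],axis=1)<.1]; print(cv2.minEnclosingCircle(r))
```

```text
(257, 222) [0.5366 0.0175 0.084 ]
(417, 200) [ 0.3767 -0.4514  0.0506]
(222, 298) [0.3892 0.2085 0.0597]
(209, 210) [0.6357 0.1232 0.0949]
(306, 220) [ 0.4608 -0.102   0.11  ]
(266, 226) [0.5055 0.0045 0.0991]
(270, 230) [ 0.4976 -0.004   0.0785]
(247, 211) [0.5862 0.0244 0.0779]
(256, 215) [0.5591 0.0086 0.0824]
0.05 928 [0.5465 0.0349 0.0586] [0.43500866 0.35710488]
0.074 1080 [0.5598 0.0077 0.0793] [0.37378528 0.25165863]
0.082 591 [0.5573 0.0079 0.0836] [0.18472174 0.24966372]
0.092 86 [ 0.5206 -0.0069  0.0955] [0.20111506 0.26422066]
((0.5589433312416077, 0.007320710923522711), 0.07646159082651138)
```

View pics/crop1.png

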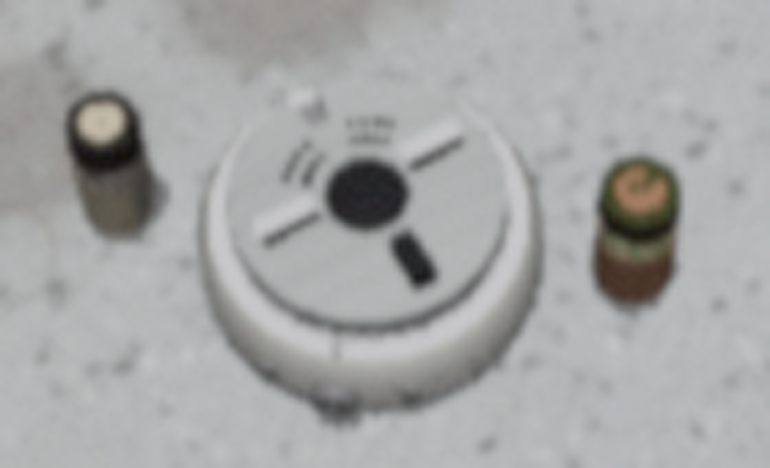

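The crop confirms the large base: disc hub at crop (367,194), rib at (415,260), notch around (305,100), and dial and mark at (338,345–405). I close the fingers and move above it for a close look.

Emit:
nudge_tcp(
  rows=[
    {"pos": [-0.034, -0.03, -0.004]},
    {"pos": [-0.034, -0.03, -0.004]},
    {"pos": [-0.034, -0.03, -0.004]},
    {"pos": [-0.034, -0.03, -0.004]},
    {"pos": [-0.034, -0.03, -0.004]},
    {"pos": [-0.034, -0.03, -0.004]},
    {"pos": [-0.034, -0.03, -0.004]},
    {"pos": [-0.034, -0.03, -0.004]},
    {"pos": [-0.034, -0.03, -0.004]},
    {"pos": [-0.034, -0.03, -0.004]},
    {"pos": [-0.034, -0.03, -0.004]},
    {"pos": [-0.034, -0.03, -0.004]},
    {"pos": [-0.034, -0.03, -0.004]},
    {"pos": [-0.034, -0.03, -0.004]},
    {},
    {},
  ],
  aperture=0,
)

```text
t: 1.7
ee_pos: [0.5268, 0.042, 0.2991]
orientation: [-0.58, -3.086, 0.0]
contact_force: [-1.2, 0.1, -0.1]
gripper_width: 0.0003
finger_force: 0.0
```

Run:
```python
from h import *
import pickle
f=optics.grab_frame("wrist"); pickle.dump(f,open("w1.pkl","wb")); save(f,"w1.png")
print(f["eye"],f["attitude"],f["fx"],f["cx"],f["cy"]); s=state();print(s["joint_pos"],s["ee_pos"],s["orientation"],s["contact_force"])
```

```text
[0.45083776 0.07282451 0.44029305] [-0.26060498 -0.17879008  1.18999496] 335.7663026833358 276.3271708840075 204.43812225384912
[-0.20945147  0.37289782  0.122716    1.69268709 -0.05172557  1.08074623
  1.13185091] [0.52631176 0.04373638 0.29907865] [-5.74904161e-01 -3.08666393e+00 -8.40583315e-04] [-0.10823618 -0.19652433  0.06678893]
```

View pics/w1.png

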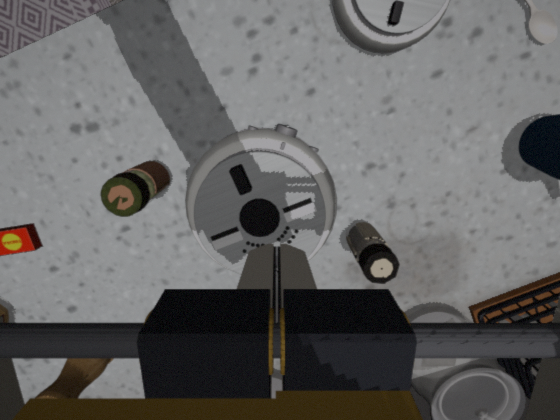

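The wrist view shows the hub at (259,216), the rib at (240,180), the mark at about (282,145) and the dial at (286,130). I'll measure these.

Add to h.py:
```python
def ray(f,uv,z):
    u,v=uv; d=rot(f["attitude"])@np.array([(u-f["cx"])/f["fx"],-(v-f["cy"])/f["fy"],-1]); e=np.array(f["eye"])
    return e+d*(z-e[2])/d[2]
def darkblobs(f,x0,x1,y0,y1,th=45,amin=60):
    g=f["pixels"].max(-1); m=np.zeros_like(g); m[y0:y1,x0:x1]=(g[y0:y1,x0:x1]<th)
    n,l,s,c=cv2.connectedComponentsWithStats(m,connectivity=4)
    return [(c[i],s[i,4],cv2.minAreaRect(np.argwhere(l==i)[:,::-1].astype(np.float32))) for i in range(1,n) if s[i,4]>=amin]
```

Run:
```python
from h import *
import pickle
f=pickle.load(open("w1.pkl","rb")); P=cloud(f)
for c,a,r in darkblobs(f,190,335,150,250):
    print(c.round(1),a,r); i,j=c.round().astype(int); print(P[j,i].round(4), ray(f,c,.084).round(4),ray(f,c,.096).round(4))
c=f["pixels"][105:205,220:330,::-1]; cv2.imwrite("pics/crop2.png",cv2.resize(c,None,fx=6,fy=6,interpolation=cv2.INTER_CUBIC))
print(P[145,282],P[130,286])
```

```text
[240.4 179.2] 395 ((240.3969268798828, 179.26803588867188), (28.632762908935547, 13.910242080688477), 66.03750610351562)
[0.5092 0.0096 0.0973] [0.5119 0.0074 0.084 ] [0.5098 0.0096 0.096 ]
[259.1 217.3] 1196 ((259.5, 217.5), (37.0, 39.0), 90.0)
[0.5592 0.01   0.0847] [0.5598 0.0099 0.084 ] [0.5561 0.012  0.096 ]
[296.2 205.2] 102 ((296.64337158203125, 204.85043334960938), (4.0808210372924805, 28.3974666595459), 67.7509765625)
[0.5622 0.0533 0.0809] [0.5616 0.0536 0.084 ] [0.5578 0.0543 0.096 ]
[224.2 233.3] 116 ((224.13795471191406, 233.34483337402344), (4.085297107696533, 27.85430145263672), 68.19859313964844)
[ 0.5637 -0.0355  0.081 ] [ 0.5632 -0.0345  0.084 ] [ 0.5594 -0.0309  0.096 ]
[0.49649582 0.06203492 0.06242648] [0.48438679 0.07198003 0.04345284]
```

View pics/crop2.png

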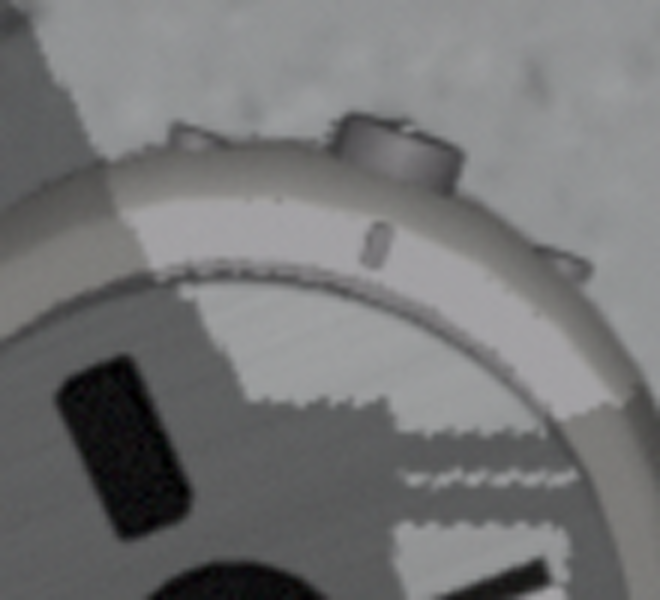

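The notch has to turn about +140° counter-clockwise seen from above, to where the mark is. I turn the tool so its y axis lies along the rib and come down beside the rib. I check where the mill stands first.

Run:
```python
from h import *
import pickle
f=pickle.load(open("w1.pkl","rb")); C=np.array([.5595,.0099])
m=ray(f,(282.3,145.4),.0615)[:2]-C; print(m,np.linalg.norm(m),np.degrees(np.arctan2(m[1],m[0])))
t=pickle.load(open("top.pkl","rb"));P=cloud(t);print(P[127,330],P[145,375])
```

```text
[-0.06235548  0.05226223] 0.0813606000212268 140.03249242388404
[ 0.67599612 -0.3147505   0.16162948] [ 0.57999763 -0.4252542   0.10856853]
```

Emit:
nudge_tcp(
  rows=[
    {"pos": [0, 0, 0.015], "turn": 0.15},
    {"pos": [0, 0, 0.015], "turn": 0.15},
    {"pos": [0, 0, 0.015], "turn": 0.15},
    {"pos": [0, 0, 0.015], "turn": 0.15},
    {"pos": [0, 0, 0.015], "turn": 0.15},
    {"pos": [0, 0, 0.015], "turn": 0.15},
    {"pos": [0, 0, 0.015], "turn": 0.15},
    {"pos": [0, 0, 0.015], "turn": 0.147},
    {},
    {},
  ],
)

```text
t: 2.75
ee_pos: [0.5264, 0.0447, 0.1796]
orientation: [-2.208, -2.233, 0.0]
contact_force: [0.2, -0.4, -0.4]
gripper_width: 0.0007
finger_force: 0.0
```

Emit:
nudge_tcp(
  rows=[
    {"pos": [-0.004, -0.008, 0]},
    {"pos": [-0.004, -0.009, 0.01]},
    {"pos": [0, 0, 0.02]},
    {"pos": [0, 0, 0.02]},
    {"pos": [0, 0, 0.0165]},
    {},
    {},
  ],
)

```text
t: 3.45
ee_pos: [0.5101, 0.0346, 0.114]
orientation: [2.215, 2.227, 0.001]
contact_force: [1.0, 0.5, -0.2]
gripper_width: 0.0006
finger_force: 0.0
```

Emit:
nudge_tcp(
  rows=[
    {"pos": [-0.005, 0, 0]},
    {"pos": [-0.005, 0, 0]},
    {"pos": [-0.003, 0, 0]},
    {"pos": [-0.0076, -0.0016, 0], "turn": -0.15},
    {"pos": [-0.0076, -0.0016, 0], "turn": -0.15},
    {},
  ],
)

```text
t: 4.05
ee_pos: [0.5083, 0.0052, 0.1137]
orientation: [1.86, 2.531, 0.001]
contact_force: [0.8, -0.0, 1.1]
gripper_width: 0.0002
finger_force: 0.0
```

Run:
```python
from h import *
import pickle
f=optics.grab_frame("wrist"); pickle.dump(f,open("w2.pkl","wb")); save(f,"w2.png")
```

```text
(no output)
```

View pics/w2.png

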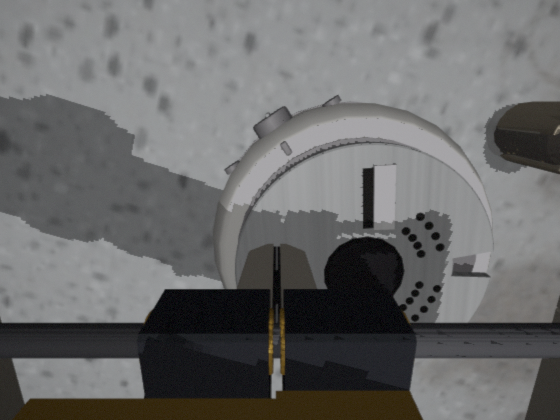

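The rib is hidden behind the fingers, on the side being pushed, and a disc slot shows at (368,198). I continue along the arc and stop a little short.

Emit:
nudge_tcp(
  rows=[
    {"pos": [-0.0076, -0.0016, 0], "turn": -0.15},
    {"pos": [-0.0076, -0.0016, 0], "turn": -0.15},
    {"pos": [-0.0076, -0.0016, 0], "turn": -0.15},
    {"pos": [-0.0076, -0.0016, 0], "turn": -0.15},
    {"pos": [-0.0076, -0.0016, 0], "turn": -0.15},
    {"pos": [-0.0076, -0.0016, 0], "turn": -0.15},
    {"pos": [-0.0076, -0.0016, 0], "turn": -0.15},
    {"pos": [-0.0076, -0.0016, 0], "turn": -0.15},
    {"pos": [-0.0076, -0.0016, 0], "turn": -0.15},
    {"pos": [-0.0076, -0.0016, 0], "turn": -0.15},
    {"pos": [-0.0076, -0.0016, 0], "turn": -0.15},
    {},
    {},
  ],
)

```text
t: 5.4
ee_pos: [0.5648, -0.0439, 0.1129]
orientation: [0.592, -3.085, -0.0]
contact_force: [0.7, -0.6, 0.1]
gripper_width: 0.0002
finger_force: 0.0
```

Run:
```python
from h import *
import pickle
s=state(); C=np.array([.5595,.0099]); Rm=rot(s["orientation"]); print((Rm.T@np.r_[s["ee_pos"][:2]-C,0]).round(4), np.degrees(np.arctan2(Rm[1,1],Rm[0,1])))
f=optics.grab_frame("wrist"); pickle.dump(f,open("w3.pkl","wb")); save(f,"w3.png")
```

```text
[ 0.015  -0.0519 -0.    ] 111.73670591000409
```

View pics/w3.png

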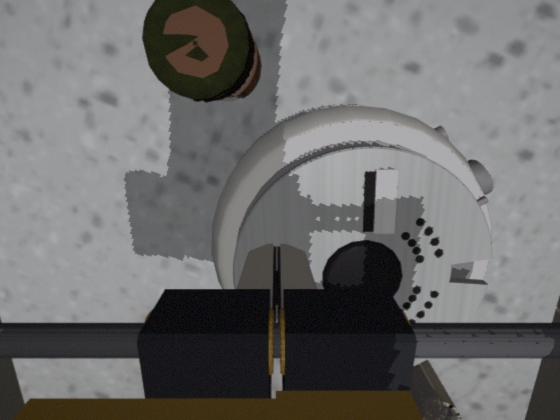

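The notch is visible at (470,270) and the mark at (482,200), with about 28° to go.

Emit:
nudge_tcp(
  rows=[
    {"pos": [-0.0076, -0.0016, 0], "turn": -0.15},
    {"pos": [-0.0076, -0.0016, 0], "turn": -0.15},
    {"pos": [-0.0051, -0.0011, 0], "turn": -0.1},
    {"pos": [-0.0026, -0.0006, 0], "turn": -0.05},
    {},
    {},
  ],
)

```text
t: 6.05
ee_pos: [0.5866, -0.0364, 0.113]
orientation: [1.269, -2.873, 0.0]
contact_force: [-1.3, -0.9, -0.0]
gripper_width: 0.0009
finger_force: 0.3
```

Run:
```python
from h import *
import pickle
s=state(); C=np.array([.5595,.0099]); Rm=rot(s["orientation"]); print((Rm.T@np.r_[s["ee_pos"][:2]-C,0]).round(4), np.degrees(np.arctan2(Rm[1,1],Rm[0,1])),s["contact_force"])
f=optics.grab_frame("wrist"); pickle.dump(f,open("w4.pkl","wb"))
cv2.imwrite("pics/w4.png",cv2.resize(f["pixels"][180:330,300:520,::-1],None,fx=3.6,fy=3.6,interpolation=cv2.INTER_CUBIC))
```

```text
[ 0.016  -0.0512  0.    ] 137.65331243620628 [-1.32622793 -0.87350972 -0.02551214]
```

View pics/w4.png

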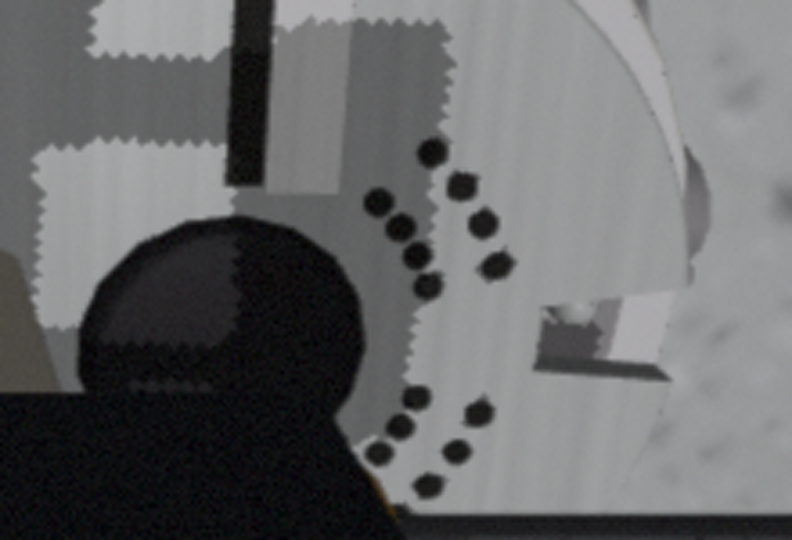

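The pin shows at crop (573,310), at one edge of the notch, so a few more degrees are needed. I'll compute it.

Run:
```python
from h import *
import pickle
f=pickle.load(open("w4.pkl","rb"))
px=lambda x,y:(300+(x+.5)/3.6-.5,180+(y+.5)/3.6-.5)
a=[ray(f,px(*p),.080)[:2] for p in[(545,305),(675,292),(535,368),(672,380)]]
pin=ray(f,px(573,308),.073)[:2]
# hub circle at .084: points on edge
h=np.array([ray(f,px(*p),.084)[:2] for p in[(80,345),(225,216),(362,340),(110,270),(330,270)]])
A=np.c_[2*h,np.ones(5)];s=np.linalg.lstsq(A,(h**2).sum(1),rcond=None)[0];print("hub",s[:2],np.sqrt(s[2]+s[0]**2+s[1]**2))
C=s[:2]
for n,q in[*zip("abcd",a),("pin",pin)]: print(n,q.round(4),np.linalg.norm(q-C).round(4),np.degrees(np.arctan2(*(q-C)[::-1])).round(1))
```

```text
hub [0.5604975  0.00626361] 0.02202644086317902
a [0.5179 0.0378] 0.053 143.5
b [0.5014 0.0498] 0.0734 143.7
c [0.5255 0.0462] 0.0531 131.3
d [0.5102 0.0631] 0.0759 131.5
pin [0.5142 0.0467] 0.0615 138.8
```

Emit:
nudge_tcp(
  rows=[
    {"pos": [-0.001, -0.0002, 0], "turn": -0.02},
    {"pos": [-0.001, -0.0002, 0], "turn": -0.018},
    {},
    {},
  ],
)

```text
t: 6.5
ee_pos: [0.5885, -0.0351, 0.1131]
orientation: [1.326, -2.847, -0.0]
contact_force: [-0.7, 0.1, -0.8]
gripper_width: 0.0006
finger_force: 0.6
```

Emit:
nudge_tcp(
  rows=[
    {"pos": [0.004, 0, 0]},
    {"pos": [0.005, 0, 0]},
    {"pos": [0, 0, -0.03]},
    {"pos": [0, 0, -0.04]},
    {"pos": [0.02, 0, -0.04]},
    {"pos": [0.02, 0, -0.02]},
    {},
    {},
  ],
)

```text
t: 7.3
ee_pos: [0.557, -0.0726, 0.2431]
orientation: [-1.325, 2.848, -0.0]
contact_force: [-0.7, -0.2, -1.1]
gripper_width: 0.0003
finger_force: 0.0
```

Run:
```python
from h import *
import pickle
f=optics.grab_frame("wrist"); pickle.dump(f,open("w5.pkl","wb")); save(f,"w5.png"); s=state(); print(s["ee_pos"],s["orientation"])
cv2.imwrite("pics/w5.png",cv2.resize(f["pixels"][150:330,200:460,::-1],None,fx=3,fy=3,interpolation=cv2.INTER_CUBIC))
```

```text
[ 0.55677177 -0.07194117  0.24227026] [ 1.32735389e+00 -2.84667701e+00 -2.01284256e-03]
```

View pics/w5.png

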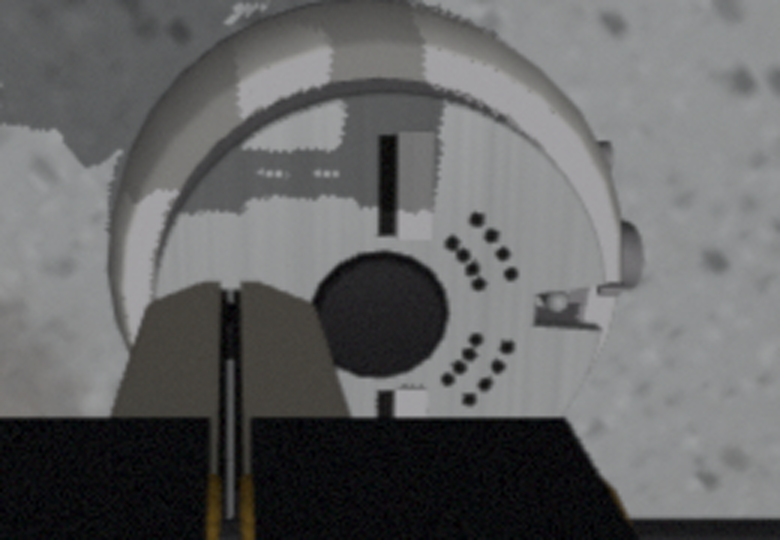

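The notch is now at crop (567,308) and the pin at (556,302). I measure the offset.

Run:
```python
from h import *
import pickle
f=pickle.load(open("w5.pkl","rb"))
px=lambda x,y:(200+(x+.5)/3-.5,150+(y+.5)/3-.5)
b=[ray(f,px(*p),.084)[:2] for p in[(313,314),(447,314),(380,251),(380,377)]]; C=np.mean(b,0)
print("hub",C,np.ptp(b,axis=0))
for n,p,z in[("up1",(537,292),.08),("up2",(597,286),.08),("lo1",(535,325),.08),("lo2",(600,330),.08),("pin",(556,302),.072),("mark",(608,289),.0615)]:
    q=ray(f,px(*p),z)[:2]-C; print(n,q.round(4),np.linalg.norm(q).round(4),np.degrees(np.arctan2(*q[::-1])).round(1))
g=cv2.resize(f["pixels"][235:275,370:410,::-1],None,fx=14,fy=14,interpolation=cv2.INTER_CUBIC); cv2.imwrite("pics/z5.png",g)
s=state();print((rot(s["orientation"]).T@np.r_[C-s["ee_pos"][:2],0]).round(4))
```

```text
hub [0.55987138 0.00732394] [0.03352396 0.03587006]
up1 [-0.0438  0.0286] 0.0523 146.8
up2 [-0.0601  0.0395] 0.0719 146.7
lo1 [-0.0364  0.038 ] 0.0526 133.7
lo2 [-0.0519  0.0535] 0.0745 134.2
pin [-0.0463  0.0403] 0.0613 139.0
mark [-0.0626  0.054 ] 0.0827 139.3
[-0.0627  0.0486  0.0001]
```

View pics/z5.png

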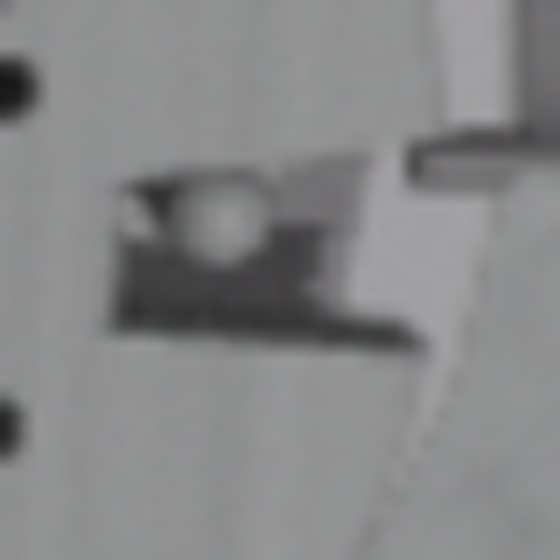

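The notch is at 140.3° against 139–140° for pin and mark, well inside the ±2.7° slack. Next I move over the hub and come down.

Emit:
nudge_tcp(
  rows=[
    {"pos": [-0.016, 0.0125, 0]},
    {"pos": [-0.016, 0.0125, 0]},
    {"pos": [-0.016, 0.0125, 0]},
    {"pos": [-0.0156, 0.0119, 0]},
    {"pos": [0, 0, 0.03]},
    {"pos": [0, 0, 0.04]},
    {"pos": [0, 0, 0.03]},
    {"pos": [0, 0, 0.02]},
    {"pos": [0, 0, 0.005]},
    {},
    {},
  ],
)

```text
t: 8.45
ee_pos: [0.5608, 0.0087, 0.1186]
orientation: [-1.328, 2.846, 0.0]
contact_force: [0.3, 0.6, -0.0]
gripper_width: 0.0003
finger_force: 0.0
```

Emit:
nudge_tcp(
  rows=[
    {"pos": [0, 0, 0.004]},
    {"pos": [0, 0, 0.003]},
    {"pos": [0, 0, 0.002]},
    {"pos": [0, 0, 0.001]},
    {"pos": [0, 0, 0.001]},
    {"pos": [0, 0, 0.001]},
    {"pos": [0, 0, 0.001]},
    {},
  ],
)

```text
t: 9.25
ee_pos: [0.5604, 0.0079, 0.106]
orientation: [-1.327, 2.847, -0.001]
contact_force: [-1.5, 0.2, 4.8]
gripper_width: 0.0002
finger_force: 2.4
```

Emit:
nudge_tcp(
  rows=[
    {"pos": [0, 0, 0.001]},
    {"pos": [0, 0, 0.001]},
    {"pos": [0, 0, 0.001]},
    {},
  ],
)

```text
t: 9.65
ee_pos: [0.5604, 0.0079, 0.103]
orientation: [-1.327, 2.847, -0.001]
contact_force: [-1.2, -0.9, 5.4]
gripper_width: 0.0003
finger_force: 2.4
```

It has gone down about 6 mm at 5 N, so the pin is in the notch. I continue.

Emit:
nudge_tcp(
  rows=[
    {"pos": [0, 0, 0.001]},
    {"pos": [0, 0, 0.001]},
    {"pos": [0, 0, 0.001]},
    {"pos": [0, 0, 0.001]},
    {},
  ],
)

```text
t: 10.15
ee_pos: [0.5604, 0.0078, 0.0989]
orientation: [-1.327, 2.847, -0.001]
contact_force: [-1.3, -0.0, 4.7]
gripper_width: 0.0007
finger_force: 2.4
```

Emit:
nudge_tcp(
  rows=[
    {"pos": [0, 0, 0.001]},
    {"pos": [0, 0, 0.001]},
    {"pos": [0, 0, 0.001]},
    {},
  ],
)

```text
t: 10.55
ee_pos: [0.5604, 0.0078, 0.0973]
orientation: [-1.327, 2.847, -0.002]
contact_force: [-3.5, -0.2, 12.7]
gripper_width: 0.0004
finger_force: 6.5
```

It has met the hard stop: 12.7 N at z 0.0973, which matches 12 mm down. I press slightly more, draw back and check.

Emit:
nudge_tcp(
  rows=[
    {"pos": [0, 0, 0.001]},
    {},
    {"pos": [0, 0, -0.002]},
    {"pos": [0, 0, -0.004]},
    {"pos": [0, 0, -0.03]},
    {"pos": [0, 0, -0.04]},
    {"pos": [0.02, -0.01, -0.04]},
    {"pos": [0.02, -0.015, -0.04]},
    {"pos": [0.02, -0.02, -0.02]},
    {},
    {},
    {},
  ],
)

```text
t: 11.75
ee_pos: [0.5553, -0.0655, 0.2688]
orientation: [1.329, -2.844, -0.004]
contact_force: [-0.0, -0.4, -0.1]
gripper_width: 0.0003
finger_force: 0.0
```

Run:
```python
from h import *
f=optics.grab_frame("wrist"); P=cloud(f); s=state(); print(s["ee_pos"],s["contact_force"])
cv2.imwrite("pics/w6.png",cv2.resize(f["pixels"][130:310,180:460,::-1],None,fx=2.8,fy=2.8,interpolation=cv2.INTER_CUBIC))
t=cloud(optics.grab_frame("top")); 
for Q in(P,t):
    d=np.linalg.norm(Q[...,:2]-[.5598,.0085],axis=-1); z=Q[...,2]
    print(np.median(z[(d<.018)&(z<.12)]),np.median(z[(d>.03)&(d<.048)&(z<.12)]))
```

```text
[ 0.55531545 -0.06528434  0.26875983] [-0.35674334  0.46838463 -0.09604744]
0.07215250534274703 0.06839469045472257
0.0734536300809503 0.06927260709677241
```

View pics/w6.png

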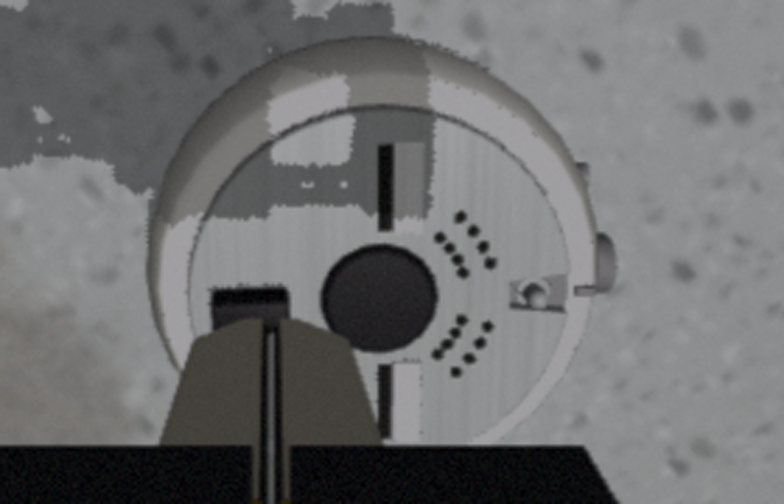

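The disc is seated: the pin stands in the notch at crop (537,293), the hub top is at about 72 mm, and the arm is clear.

```bash
python3 -c "from cell import workorder; print(workorder.finish_job())"
```

```text
the job is handed in; nothing more can be done
None
```

The slicing disc was pushed round by its rib until the notch stood over the pin, then pressed fully home with about 13 N measured at the stop; the arm is drawn back, no bystander was touched, and the job is handed in at about 12 s.

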